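Load the heat-sink board on the carrier and hold it up level

TASK

Lay the circuit board with the finned heat sink squarely and centred across the two rails of the carrier's empty bay and let it go. Then lift the carrier by its bar handle straight up from where it stands, level and with both boards lying on their rails, and finish while holding it steady and level in the air, with its base a good 10 cm clear of the bench. Leave everything else on the bench where it is.

Things in the scene. Friction and masses are not known exactly. Their poses are not given: they have to be found in the camera images.
- board_center (a point): centre of the circuit board with the finned heat sink (lying on the mat at the start), 20 mm above the board's underside. The board is a 90 (its x) x 64 (its y) x 3 mm plate; a finned aluminium block sits at its middle, 30 mm wide (x), 44 mm long (y), its top 37 mm above the board's underside (34 mm tall, from the plate's top): take it there, across the 30 mm. z is up. The mat is 3 mm thick. About 0.1 kg (0.07 to 0.14); fins rigid
- handle (a point): centre of the carrier's wooden bar handle, 112 mm above the carrier's underside and midway along the carrier, over its centre of mass when both bays are loaded. The bar runs along the carrier's x, 110 mm long, 18 mm thick (y), 22 mm tall (z), held at both ends by flat aluminium posts (20 mm in y, to 122 mm height). The carrier is loose, about 0.45 kg, on a flat 130 (x) x 250 (y) x 6 mm aluminium base which stands on the bench; it may be turned any way. z is up
- bay (a point): the empty bay of the carrier: the point midway between its two narrow rails, level with their tops, 26 mm above the carrier's underside and 85 mm from the handle along the carrier's -y; axes as the handle's. The rails run along y, each 8 mm wide, 70 mm long, 20 mm tall, centre lines at x = -32 and +32 mm. A board lies across both rails, its long side along the carrier's x (either way round)
- full_bay (a point): the loaded bay of the carrier, the same as the empty one but on the +y side of the handle
- coil_center (a point): centre of the circuit board with a round copper coil, 20 mm above its underside (its top 23 mm above it); 90 (x) x 64 (y) x 3 mm; lies loose across the rails of the loaded bay from the start and rides along; about 0.1 kg
- capacitor_board: the circuit board with a row of three upright black cans (27 mm tall in all), 90 x 64 mm; origin at the centre of its underside; stays where it is
- chip_board: the circuit board with flat black chips and a white connector block (17 mm tall in all), 90 x 64 mm; origin at the centre of its underside; stays where it is
- spool: solder spool standing upright, 56 mm across, 36 mm tall; origin at the centre of its underside; stays where it is
- tin: round tip-cleaning tin, 62 mm across, 33 mm tall; origin at the centre of its underside; stays where it is
- screwdriver: screwdriver lying on the bench; stays where it is
- pliers: small pliers lying on the bench; stay where they are
- glasses: clear safety glasses standing on the bench, 44 mm tall; origin midway between the lenses at bench level; stay where they are
There are look-alikes about, which are no part of the job. What is shaped like the part that bears coil_center but blue or red is not meant.

How it is judged:
By the outcome, as a careful person would: the job done as asked, in the order asked, and still so for the second after the job is handed in, while the arm keeps its last pose, push and grip.
It also fails if it takes over 58 s, if anything falls off the work surface, if the arm or the gripper's body presses on something with over 40 N, if the wrist force passes 120 N, or if a joint passes its speed limit or range.

ROBOT

A 7-joint arm with a two-finger parallel gripper is mounted at the origin on the work surface. World frame = base frame: x ahead of the robot, y to its left, z up, the work surface at z = 0. Lengths are in mm, angles in rad, forces in N, time in s.
With the tool pointing down it reaches from about 425 to 950 mm from the base axis. Payload 4.7 kg.
Tool frame: the origin (TCP) lies at the very end of the fingers, on their centre line; the grasp point (between the pads) lies 19 mm behind it; z points along the fingers, y is the line along which they close (so a half turn about z gives the same grasp; the last joint's range is limited). The gripper opens to 87 mm and grips with 3 to 60 N. Pads are 19 mm wide; open, the fingers measure 117 mm over their backs; the gripper's body (75 mm by 190 mm) begins 51 mm behind the grasp point.
Start: joints at [1.094, 0.469, -0.049, 1.532, 0.024, 1.141, -0.082], TCP at [292.311, -608.444, 222.573] pointing down, gripper open.
Joint ranges: [-2.59, 2.59], [-0.33, 1.99], [-1.39, 1.29], [0.1, 2.45], [-1.04, 4.18], [0.21, 1.99], [-2.66, 2.66]. Speed limits (rad/s): [2.57, 2.57, 3.14, 3.14, 3.14, 3.14, 3.14].

INTERFACE

Orientations are given as a unit quaternion [x, y, z, w].
In Python, from bench import env, imaging, order, nets gives the robot as it stands. The module is installed in compiled form; this text tells all that it offers.
- The arm moves only by the tool servo_tool, never from a script. Its arguments are lists of equal length, an entry for each row: "claw": the finger opening in cm, from 0 to 8.7; "translation": the shift along the tool's x, y, z in cm, a list of three; "roll": the turn about the tool's z in rad. In form: {"claw": [claw, ...], "translation": [[x, y, z], ...], "roll": [roll, ...]}. A call has 1 to 12 rows; each row shifts and turns the commanded pose from where the row before left it, along the tool's axes as they then stand; what a row does not reach is not made up. A row lasts 1/12 s, in which the tool goes at most 41.7 mm and 7.16 degrees, less where a joint would pass 70% of its speed; a pose out of reach is approached as far as the arm can. A call with a gripper value outside its range is refused whole. The fingers move at their own pace and stop on an object; the grip force is fixed at half the most. Time passes only in rows, so rows that do not move let the fingers close. It gives the time, the measured TCP pose, the force, the opening and the grip force at its end, in the units of the state.
- env.read_state(): the state, without advancing time (a new reading comes with each control period).
- imaging.camera(name): name is "scene" or "top"; returns a dict with "pixels" (384x512x3 uint8, red, green, blue), "vertical_fov" (degrees; the focal length in pixels is half the picture's height over the tangent of half this angle, whatever the lens; pixels are square), "cx", "cy" (the principal point, pixels), "k1" (the pictures are not rectified: a ray, as slopes to the right and down, at radius r is drawn at 1 + k1 r^2 times it, then the intrinsics apply), "rvec" (rotation vector, rad) and "tvec" (3), from world to camera coordinates, as OpenCV has them. Camera axes: x right, y down, z forward; pixel columns grow to the right and rows downward; lengths in mm; the calibration is good to about 2 mm. A picture is of the moment at which its call begins. There is no depth.
- order.sign_off(): hands the job in; it is judged then, once.
Trained networks look in the newest picture that a camera, given by its name, has taken for a name from the list of things; names that differ only in an ending like _2 or _b are one class to them, and where a whole thing is asked for, a point or a joint stands for the part that bears it (a point fixed in the world has none). Each returns a list of dicts, best first, with "conf" (0 to 1); they miss things now and then, are a little off and sometimes report something else, mostly with a low value. They report only what shows in the picture. A call takes as long as a camera call. They do not tell look-alikes from the thing itself.
- nets.outline_of(camera, thing): "pixels" (384x512 bool, what is visible of it) and "extent" ([centre column, centre row, width, height] in pixels, round what is visible of it).
- nets.tip_of(camera, thing): "uv" ([column, row] in pixels: a listed point, or the origin of a listed thing).
The state is a dict: "t": time; "joint_positions": joint angles; "joint_vel": joint speeds; "joint_efforts": joint torques, N m; "eef_pos": TCP position; "tool_rot": TCP orientation; "force": force on the tool from outside, world axes, zero at the start; "torque": the same for the moment, N m; "gripper_width": finger opening in mm; "finger_force": force on a finger pad.
Only numpy, scipy, OpenCV 4.12 (cv2) and the standard library are available. Lean on these libraries where they do the work, as an engineer would, in place of code of your own. Each camera call takes 0.05 s, during which the arm holds its last target. There are 200 camera calls.

## Working session

There is one attempt and no reset: what is moved stays moved. The work goes in short steps, Python scripts to look and compute and a tool call to move; the robot and the scene stay as the last step left them, time stands still between calls to the robot, and variables do not carry over. Pictures are saved under pics/ and viewed, at most 10 in all, crops included, and the job is handed in when it is done.

Besides the shell and the picture viewer there is one more tool, called as name(argument=value, ...) on one line, values as JSON. servo_tool: Moves the arm, as the interface text tells. Its arguments: {"type":"object","properties":{"claw":{"type":"array","items":{"type":"number"}},"translation":{"type":"array","items":{"type":"array","items":{"type":"number"}}},"roll":{"type":"array","items":{"type":"number"}}},"required":["claw","translation","roll"]}

```bash
mkdir -p pics; cat > h.py <<'E'
import numpy as np, cv2
from bench import env, imaging, order, nets
from scipy.spatial.transform import Rotation as R
def K(c):
    f=192/np.tan(np.radians(c["vertical_fov"])/2)
    return np.array([[f,0,c["cx"]],[0,f,c["cy"]],[0,0,1]]),np.array([c["k1"],0,0,0,0.])
def ray(c,uv):
    k,d=K(c); p=cv2.undistortPoints(np.array([[uv]],float),k,d,criteria=(3,50,1e-9))[0,0] if False else cv2.undistortPoints(np.array([[uv]],float),k,d)[0,0]
    M=cv2.Rodrigues(np.array(c["rvec"],float))[0]; t=np.array(c["tvec"],float).ravel()
    return -M.T@t, M.T@np.array([p[0],p[1],1])
def at_z(c,uv,z):
    o,v=ray(c,uv); return o+v*(z-o[2])/v[2]
def proj(c,P):
    k,d=K(c); return cv2.projectPoints(np.array(P,float).reshape(-1,1,3),np.array(c["rvec"],float),np.array(c["tvec"],float),k,d)[0].reshape(-1,2)
def tri(c1,u1,c2,u2):
    o1,v1=ray(c1,u1);o2,v2=ray(c2,u2)
    s=np.linalg.lstsq(np.stack([v1,-v2],1),o2-o1,rcond=None)[0]
    a,b=o1+v1*s[0],o2+v2*s[1]; return (a+b)/2,np.linalg.norm(a-b)
def save(c,name,crop=None,scale=1):
    im=c["pixels"][...,::-1]
    if crop: im=im[crop[1]:crop[3],crop[0]:crop[2]]
    cv2.imwrite("pics/"+name,cv2.resize(im,None,fx=scale,fy=scale,interpolation=cv2.INTER_CUBIC))
E
python3 - <<'E'
from h import *
np.set_printoptions(precision=1,suppress=True)
C={n:imaging.camera(n) for n in("scene","top")}
for n,c in C.items():
    save(c,n+"0.png",scale=1.5); print(n,ray(c,(256,192))[0],c["vertical_fov"],c["k1"])
    for th in("board_center","handle","bay","full_bay","coil_center","capacitor_board","chip_board","spool","tin","screwdriver","pliers","glasses"):
        print(th,[(np.round(r["uv"],1).tolist(),round(r["conf"],2)) for r in nets.tip_of(n,th)[:4]])
s=env.read_state();print(s["eef_pos"],s["tool_rot"],s["force"],R.from_quat(s["tool_rot"]).as_matrix())
E
```

```text
scene [1353.1 -466.8 1450.1] 43.029438910516234 -0.14789864022935575
board_center [([211.2, 219.7], 0.88), ([242.6, 214.1], 0.38)]
handle [([316.8, 153.2], 0.95)]
bay [([335.7, 161.9], 0.56)]
full_bay [([295.6, 173.3], 0.68)]
coil_center [([299.0, 173.6], 0.82), ([385.3, 180.4], 0.73), ([276.4, 129.6], 0.58)]
capacitor_board [([180.5, 238.3], 0.7)]
chip_board [([241.6, 215.5], 0.78)]
spool [([158.6, 275.7], 0.66)]
tin []
screwdriver [([214.4, 275.5], 0.87)]
pliers [([305.5, 240.5], 0.77)]
glasses [([345.9, 221.1], 0.85)]
top [ 477.3  -38.5 1085.6] 52.07308394579455 -0.12720078925469552
board_center [([320.6, 192.5], 0.82)]
handle [([157.3, 196.8], 0.77)]
bay [([136.9, 196.2], 0.65)]
full_bay [([195.6, 200.6], 0.77), ([223.8, 271.3], 0.17)]
coil_center [([103.4, 143.8], 0.77), ([193.9, 199.8], 0.71), ([179.4, 282.0], 0.68), ([323.8, 190.1], 0.68)]
capacitor_board [([362.7, 193.5], 0.9), ([155.5, 193.2], 0.57)]
chip_board [([278.4, 187.0], 0.75)]
spool [([403.9, 162.9], 0.74), ([359.9, 197.0], 0.45)]
tin [([224.2, 271.7], 0.87)]
screwdriver [([346.5, 125.2], 0.86)]
pliers [([234.4, 113.8], 0.55), ([320.9, 191.0], 0.36)]
glasses [([171.6, 120.3], 0.92), ([234.0, 112.9], 0.69)]
[ 292.3 -608.4  222.6] [1.  0.2 0.  0. ] [-0.2  0.4 -0.4] [[ 0.9  0.4  0. ]
 [ 0.4 -0.9 -0. ]
 [ 0.   0.  -1. ]]
```

View pics/top0.png

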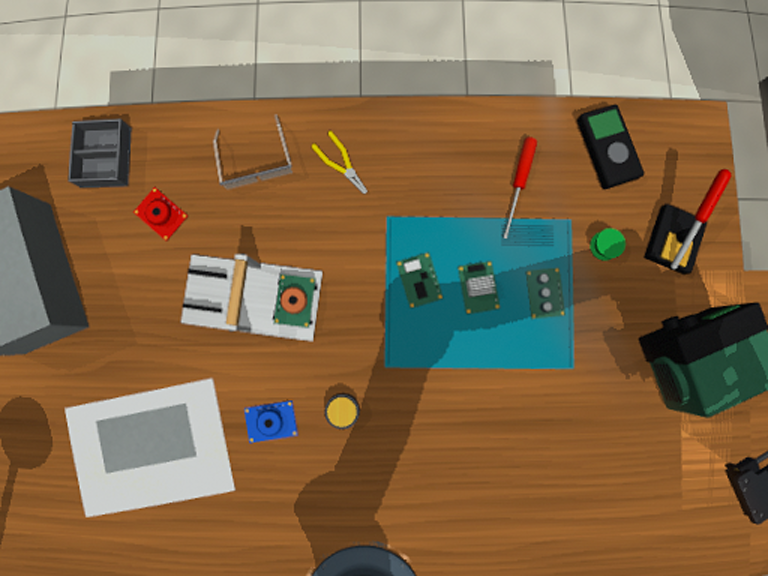

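View pics/scene0.png

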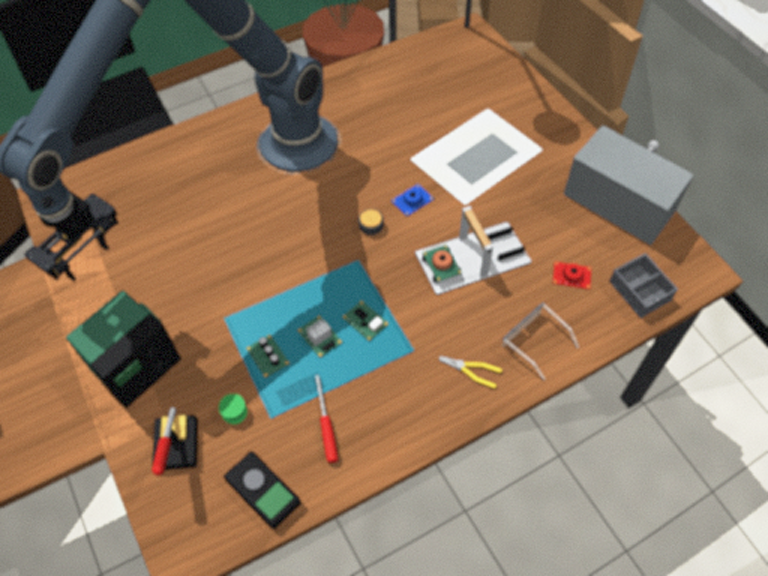

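The top view shows three green boards on the mat: chip board (279,187), heat-sink board (320,192) and capacitor board (363,194). The middle one has the silvery finned block, so it is the one meant. The carrier is at about (168,198), with its handle at (157,197), empty bay to the left at (137,196) and coil bay to the right. The red and blue coils are look-alikes.

```bash
python3 - <<'E'
from h import *
np.set_printoptions(precision=1,suppress=True)
T=imaging.camera("top"); 
tips={"board_center":23,"handle":112,"bay":26,"full_bay":26,"coil_center":46}
tt={}
for th,z in tips.items():
    r=nets.tip_of("top",th); tt[th]=r
    print("top",th,[(at_z(T,x["uv"],z)[:2],round(x["conf"],2)) for x in r[:2]])
masks={}
for th in("board_center","handle","coil_center"):
    for o in nets.outline_of("top",th)[:3]:
        m=np.array(o["pixels"]).astype(np.uint8); pts=cv2.findNonZero(m)
        if pts is None: continue
        w=np.array([at_z(T,p[0],4.5 if th[0]=='b' else 6)[:2] for p in pts],np.float32)
        print(th,round(o["conf"],2),np.round(o["extent"],1),len(pts),cv2.minAreaRect(w))
S=imaging.camera("scene")
for th,z in tips.items():
    r=nets.tip_of("scene",th)
    for x in r[:2]: print("scene",th,at_z(S,x["uv"],z)[:2],round(x["conf"],2),tri(T,tt[th][0]["uv"],S,x["uv"]) if tt[th] else None)
a=T["pixels"][150:240,110:220,::-1]; b=T["pixels"][160:222,265:375,::-1]
im=np.vstack([cv2.resize(a,None,fx=4.0,fy=4.0,interpolation=2),cv2.resize(b,None,fx=4.,fy=3.8,interpolation=2)])
im=np.vstack([cv2.resize(a,(440,360),interpolation=2),cv2.resize(b[:60],(440,240),interpolation=2)])
cv2.imwrite("pics/crop1.png",im)
E
```

```text
top board_center [(array([ 577.2, -221.5]), 0.82)]
top handle [(array([559.2, 206.2]), 0.77), (array([371.1,  31.7]), 0.33)]
top bay [(array([577.3, 283.2]), 0.66)]
top full_bay [(array([557.3, 129.2]), 0.7)]
top coil_center [(array([719.1, 364.3]), 0.98), (array([339.7, 158.5]), 0.89)]
handle 0.82 [166.2 199.6  94.6  61.2] 3507 ((567.31884765625, 202.66246032714844), (254.33172607421875, 143.0128173828125), 81.2771987915039)
coil_center 0.94 [180.2 282.1  38.5  33.9] 727 ((335.7556457519531, 166.62481689453125), (62.92677688598633, 88.93350982666016), 9.367742538452148)
coil_center 0.82 [196.1 200.7  26.   36.4] 798 ((555.8115234375, 121.33674621582031), (66.36125946044922, 95.13619995117188), 82.71257019042969)
coil_center 0.7 [107.  143.2  34.1  36.3] 649 ((724.2635498046875, 381.3106689453125), (91.76789093017578, 63.39091491699219), 50.72731018066406)
scene board_center [ 567.5 -212.5] 0.86 (array([ 576.3, -217. ,   40.6]), np.float64(3.2609029330812103))
scene board_center [ 601.6 -125.5] 0.56 (array([ 598.1, -174.2,   69.2]), np.float64(93.07349349384201))
scene handle [572.4 204.8] 0.68 (array([561.3, 212.4,  93.6]), np.float64(3.261408834944963))
scene bay [578.  284.8] 0.81 (array([577.6, 284.2,  25.5]), np.float64(1.6321162168464778))
scene full_bay [ 607.4 -125.8] 0.31 (array([549. ,  26.8, -96.3]), np.float64(242.68010276030878))
scene coil_center [553.2 126.3] 0.82 (array([655.2, 159.7, 259.1]), np.float64(227.71970058388072))
scene coil_center [358.9 141.1] 0.72 (array([613.1,  92.3, 439.2]), np.float64(223.28263541617827))
```

View pics/crop1.png

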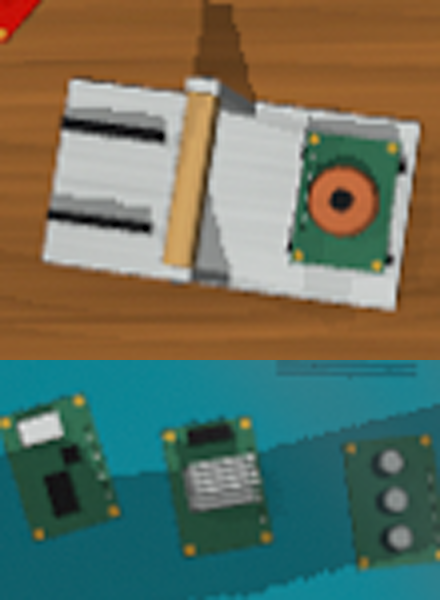

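The enlarged crop confirms that the middle board carries the finned block. The empty bay has two dark rails on the left side of the carrier, and the coil board lies on the right. I'll fit the poses from the base corners and the board's mounting holes.

```bash
cat > fit.py <<'E'
from h import *
def fit(c,uv,mod,z):
    w=np.array([at_z(c,u,z)[:2] for u in uv]); m=np.array(mod,float)
    wc,mc=w.mean(0),m.mean(0); a=w-wc;b=m-mc
    th=np.arctan2((b[:,0]*a[:,1]-b[:,1]*a[:,0]).sum(),(a*b).sum())
    r=np.array([[np.cos(th),-np.sin(th)],[np.sin(th),np.cos(th)]])
    return wc-r@mc,th,(a-b@r.T),np.linalg.norm(a,axis=1)/np.linalg.norm(b,axis=1).clip(1e-6)
E
python3 - <<'E'
from fit import *
np.set_printoptions(precision=2,suppress=True)
T=imaging.camera("top")
f=lambda p,o:[((x+.5)/4-.5+o[0],(y+.5)/4-.5+o[1]) for x,y in p]
base=f([(70,78),(419,122),(397,310),(43,262)],(110,150))
# carrier -y is image left, carrier x = image down
mb=[(-65,-125),(-65,125),(65,125),(65,-125)]
p,th,res,s=fit(T,base,mb,6); print("carrier",p,np.degrees(th),s); print(res)
bd=f([(168,437),(246,424),(266,538),(190,550)],(265,160))
q,tq,res,s=fit(T,bd,[(45,27.),(45,-27),(-40,-27),(-40,27)],6)
w=np.array([at_z(T,u,6)[:2] for u in bd]);print("board",w.mean(0),np.degrees(tq),s,w)
# overlay
X=lambda P,p,th:np.c_[np.array(P)[:,:2]@np.array([[np.cos(th),np.sin(th)],[-np.sin(th),np.cos(th)]])+p,np.array(P)[:,2]]
rect=lambda cx,cy,a,b,z:[(cx-a,cy-b,z),(cx+a,cy-b,z),(cx+a,cy+b,z),(cx-a,cy+b,z)]
S=imaging.camera("scene")
out=[]
for c,boxes in((T,[(110,150,220,240),(265,160,375,220)]),(S,[(270,130,360,200),(150,190,270,260)])):
    im=cv2.resize(c["pixels"][...,::-1],None,fx=4,fy=4,interpolation=2)
    for P,pp,tt in[(rect(0,0,65,125,6),p,th),(rect(-32,-85,4,35,26),p,th),(rect(32,-85,4,35,26),p,th),(rect(0,0,55,9,123),p,th),(rect(0,0,45,32,6),w.mean(0),tq),(rect(0,0,15,22,40),w.mean(0),tq)]:
        u=(proj(c,X(P,pp,tt))+.5)*4-.5
        cv2.polylines(im,[np.round(u).astype(int)],True,(0,0,255) if c is T else (0,0,255),1)
    for b in boxes: out.append(cv2.resize(im[4*b[1]:4*b[3],4*b[0]:4*b[2]],(400,300)))
cv2.imwrite("pics/ov1.png",np.vstack([np.hstack(out[:2]),np.hstack(out[2:])]))
E
```

```text
carrier [563.21 202.19] 172.1270410798695 [1.01 0.99 1.01 1.  ]
[[ 0.68  0.51]
 [-0.02  0.97]
 [-0.82 -1.13]
 [ 0.16 -0.35]]
board [ 328.87 -212.56] 8.938976497575549 [0.96 0.94 0.95 0.92] [[ 363.66 -179.31]
 [ 371.33 -232.97]
 [ 293.64 -245.08]
 [ 286.83 -192.89]]
```

View pics/ov1.png

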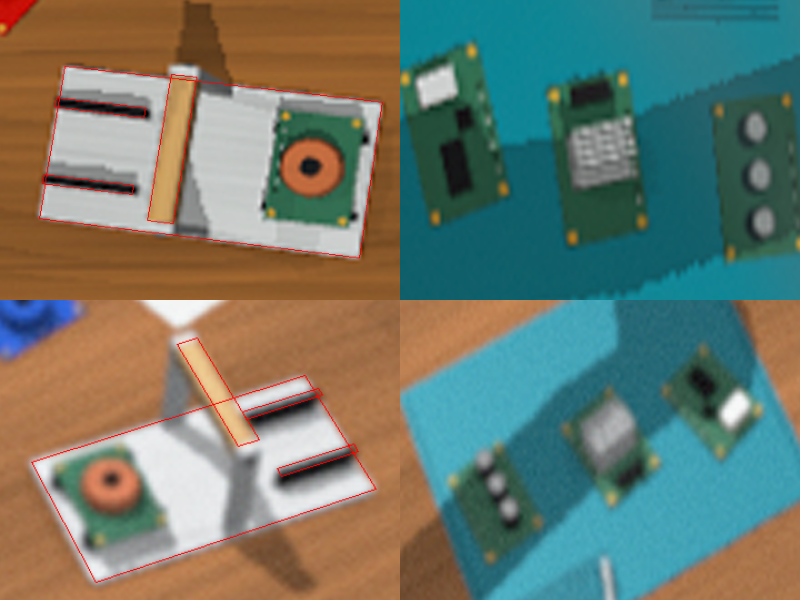

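The overlay fits the carrier in both views. The board overlay is missing because I forgot the 360 px offset of the stacked crop. I'll fix that and refine the rails, handle and board.

```bash
python3 - <<'E'
from fit import *
np.set_printoptions(precision=2,suppress=True)
T=imaging.camera("top");S=imaging.camera("scene")
f=lambda p,o:[((x+.5)/4-.5+o[0],(y+.5)/4-.5+o[1]) for x,y in p]
p=np.array([563.2,202.2]);th=np.radians(172.1)
X=lambda P,p,th:np.c_[np.array(P,float)[:,:2]@np.array([[np.cos(th),np.sin(th)],[-np.sin(th),np.cos(th)]])+p,np.array(P,float)[:,2]]
rect=lambda cx,cy,a,b,z:[(cx-a,cy-b,z),(cx+a,cy-b,z),(cx+a,cy+b,z),(cx-a,cy+b,z)]
L=lambda a,b:np.degrees(np.arctan2(a,b))
for n,c in(("top",T),("scene",S)):
    im=c["pixels"].astype(int); g=im.max(2)
    for nm,P,z,msk in(("rail-",rect(-32,-85,6,37,26),26,g<70),("rail+",rect(32,-85,6,37,26),26,g<70),("bar",rect(0,0,57,14,123),123,(im[...,0]-im[...,2]>50)&(im[...,0]>140))):
        m=np.zeros(g.shape,np.uint8); cv2.fillPoly(m,[np.round(proj(c,X(P,p,th))).astype(int)],1)
        m=cv2.dilate(m,np.ones((3,3)))
        v,u=np.nonzero(msk&(m>0)); w=np.array([at_z(c,x,z)[:2] for x in zip(u,v)])
        r=cv2.minAreaRect(w.astype(np.float32))
        loc=(w-p)@np.array([[np.cos(th),-np.sin(th)],[np.sin(th),np.cos(th)]])
        print(n,nm,len(u),"local mean",loc.mean(0),"minmax",loc.min(0),loc.max(0),"ang",L(*np.linalg.svd(w-w.mean(0),full_matrices=False)[2][0][::-1]))
bd=f([(168,77),(246,64),(266,178),(190,190)],(265,160))
w=np.array([at_z(T,u,6)[:2] for u in bd]);q=w.mean(0)
print("board",q,L(*(w[0]-w[3])[::-1]),L(*(w[1]-w[2])[::-1]),np.linalg.norm(w[0]-w[3]),np.linalg.norm(w[0]-w[1]),L(*(w[0]-w[1])[::-1])-90)
tq=np.radians((L(*(w[0]-w[3])[::-1])+L(*(w[1]-w[2])[::-1]))/2); out=[]
# fin block bright pixels
for n,c in(("top",T),("scene",S)):
    im=c["pixels"].astype(int)
    m=np.zeros(im.shape[:2],np.uint8);P=X(rect(0,0,25,28,40),q,tq); cv2.fillPoly(m,[np.round(proj(c,P)).astype(int)],1)
    v,u=np.nonzero((m>0)&(im[...,0]>95)); w=np.array([at_z(c,x,40)[:2] for x in zip(u,v)],np.float32)
    print(n,"fins",len(u),cv2.minAreaRect(w),w.mean(0))
    b=(290,165,350,215) if c is T else (185,195,245,245)
    I=cv2.resize(c["pixels"][b[1]:b[3],b[0]:b[2],::-1],None,fx=6,fy=6,interpolation=2)
    for Q in(rect(0,0,45,32,6),rect(0,0,15,22,40)):
        cv2.polylines(I,[np.round((proj(c,X(Q,q,tq))-b[:2]+.5)*6-.5).astype(int)],True,(0,0,255),1)
    out.append(I)
cv2.imwrite("pics/ov2.png",np.hstack(out))
E
```

```text
top rail- 64 local mean [-32.03 -83.2 ] minmax [ -35.8  -119.36] [-28.64 -48.18] ang -98.34659962175678
top rail+ 54 local mean [ 31.88 -82.08] minmax [  29.05 -118.25] [ 34.61 -47.01] ang -97.92154342685302
top bar 290 local mean [-0.04 -0.51] minmax [-59.2  -16.13] [54.2   8.07] ang 172.7117321194444
scene rail- 41 local mean [-38.95 -80.21] minmax [ -44.43 -112.59] [-33.88 -48.14] ang -96.77269649247975
scene rail+ 39 local mean [ 24.72 -81.91] minmax [  19.76 -112.36] [ 29.5  -52.13] ang -97.07140139708753
scene bar 206 local mean [ 6.92 -1.46] minmax [-53.78 -19.83] [61.69 19.89] ang -13.382213945165379
board [ 575.06 -218.8 ] 9.455929279711794 8.119910937095735 79.64228068977673 55.384008208614404 8.708534243982712
top fins 193 ((575.72900390625, -217.5035400390625), (31.342559814453125, 46.72977066040039), 8.649457931518555) [ 575.96 -216.49]
scene fins 163 ((578.6061401367188, -223.22140502929688), (48.38003921508789, 51.21141052246094), 13.065451622009277) [ 580.7  -221.16]
```

View pics/ov2.png

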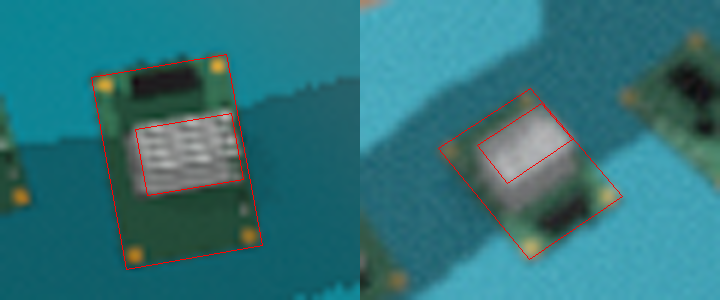

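The board sits at about (575.5, -218.3) mm with a yaw of about 8.7°. The carrier is at (563.2, 202.2) mm with a yaw of about 172°, and the rails and bar agree with the model. Next I'll plan the approach.

```bash
cat > go.py <<'E'
import sys; from h import *
def rel(x,y,z,yaw):
    s=env.read_state(); M=R.from_quat(s["tool_rot"]).as_matrix(); d=np.array([x,y,z])-s["eef_pos"]
    cur=np.degrees(np.arctan2(M[1,0],M[0,0]))
    dy=(yaw-cur+180)%360-180
    c=np.radians(yaw); N=np.array([[np.cos(c),np.sin(c),0],[np.sin(c),-np.cos(c),0],[0,0,-1]])
    print("t %.2f pos"%s["t"],np.round(s["eef_pos"],1),"yaw %.2f tilt %.2f"%(cur,np.degrees(np.arccos(-M[2,2]))),"w %.1f"%s["gripper_width"],"F",np.round(s["force"],1),"ff",np.round(s["finger_force"],1))
    print("roll total %.4f; shift cm in current tool:"%(-np.radians(dy)),np.round(M.T@d/10,2),"after roll:",np.round(N.T@d/10,2),"j",np.round(s["joint_positions"],2))
if __name__=="__main__": rel(*map(float,sys.argv[1:5]))
E
python3 go.py 575.5 -218.3 222.6 98.7
```

```text
t 2.25 pos [ 292.3 -608.4  222.6] yaw 25.66 tilt 0.00 w 86.9 F [ 0.2  0.4 -0.4] ff 0.0
roll total -1.2748; shift cm in current tool: [ 42.42 -22.9   -0.  ] after roll: [34.28 33.89 -0.  ] j [ 1.09  0.47 -0.05  1.53  0.02  1.14 -0.08]
```

servo_tool(claw=[8.7, 8.7, 8.7, 8.7, 8.7, 8.7, 8.7, 8.7, 8.7, 8.7, 8.7, 8.7], translation=[[0, 0, -2], [0, 0, -3], [1, -0.5, -2], [2, -1.2, 0], [3, -1.6, 0], [3, -1.6, 0], [3, -1.6, 0], [3, -1.6, 0], [3, -1.6, 0], [3, -1.6, 0], [3, -1.6, 0], [3, -1.6, 0]], roll=[0, 0, 0, 0, 0, 0, 0, 0, 0, 0, 0, 0])

```text
t: 3.25
eef_pos: [473.6, -359.4, 292.8]
tool_rot: [0.975, 0.222, 0.0, 0.0]
force: [0.3, -0.5, 0.0]
gripper_width: 86.9
finger_force: 0.0
```

servo_tool(claw=[8.7, 8.7, 8.7, 8.7, 8.7, 8.7, 8.7, 8.7, 8.7, 8.7, 8.7, 8.7], translation=[[3, -1.6, 0], [3, -1.6, 0], [3, -1.6, 0], [2, -1.1, 0], [1, -0.6, 0], [0, 0, 0], [0, 0, 0], [0, 0, 0], [0, 0, 0], [0, 0, 0], [0, 0, 0], [0, 0, 0]], roll=[0, 0, 0, 0, 0, -0.1, -0.1, -0.1, -0.1, -0.1, -0.1, -0.1])

```text
t: 4.25
eef_pos: [552.2, -251.7, 292.5]
tool_rot: [0.839, 0.544, -0.0, 0.0]
force: [-0.1, -0.4, 0.1]
gripper_width: 86.9
finger_force: 0.0
```

```bash
python3 go.py 575.5 -218.3 80 98.7
```

```text
t 4.25 pos [ 552.2 -251.7  292.5] yaw 65.93 tilt 0.06 w 86.9 F [-0.1 -0.4  0.1] ff 0.0
roll total -0.5719; shift cm in current tool: [ 4.02  0.77 21.25] after roll: [ 2.95  2.81 21.25] j [ 0.62  0.33 -0.35  1.6   0.12  1.24 -0.17]
```

servo_tool(claw=[8.7, 8.7, 8.7, 8.7, 8.7, 8.7, 8.7, 8.7, 8.7, 8.7, 8.7, 8.7], translation=[[0, 0, 0], [0, 0, 0], [0, 0, 0], [0, 0, 0], [0, 0, 0], [0, 0, 0], [1, 1, 3], [1, 1, 3], [1, 0.8, 3], [0, 0, 3], [0, 0, 3], [0, 0, 1]], roll=[-0.1, -0.1, -0.1, -0.1, -0.1, -0.07, 0, 0, 0, 0, 0, 0])

```text
t: 5.25
eef_pos: [572.9, -217.1, 128.0]
tool_rot: [0.654, 0.757, -0.002, -0.003]
force: [0.1, -0.6, -0.8]
gripper_width: 87.0
finger_force: 0.0
```

```bash
python3 go.py 575.5 -218.3 12 98.7; python3 - <<'E'
from h import *
T=imaging.camera("top");save(T,"a1.png",(260,150,390,240),5)
for o in nets.tip_of("top","board_center"): print(o, at_z(T,o["uv"],23))
E
```

```text
t 5.25 pos [ 572.9 -217.1  128. ] yaw 98.37 tilt 0.45 w 87.0 F [ 0.1 -0.6 -0.8] ff 0.0
roll total -0.0058; shift cm in current tool: [-0.19  0.33 11.6 ] after roll: [-0.16  0.24 11.6 ] j [ 0.61  0.5  -0.43  1.76  0.25  0.94  0.22]
{'uv': [320.2, 189.8], 'conf': 0.95} [ 577.8200333 -219.3259834   23.       ]
```

View pics/a1.png

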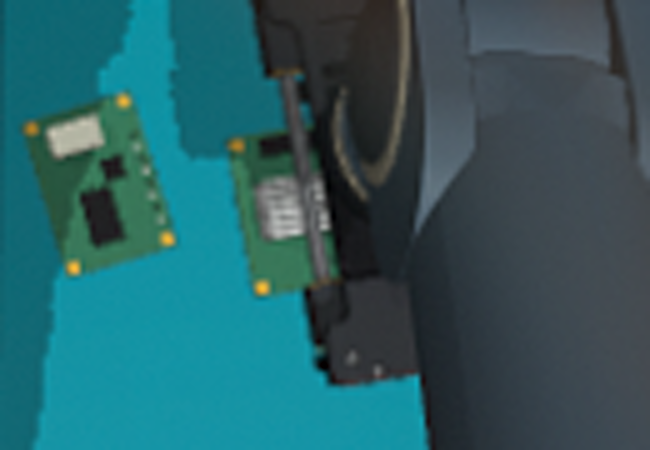

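servo_tool(claw=[8.7, 8.7, 8.7, 8.7, 8.7, 8.7], translation=[[0, 0.2, 2], [0, 0, 3], [0, 0, 2], [0, 0, 1], [0, 0, 0], [0, 0, 0]], roll=[0, 0, 0, 0, 0, 0])

```text
t: 5.85
eef_pos: [579.3, -216.8, 54.1]
tool_rot: [0.653, 0.757, 0.0, 0.001]
force: [0.7, -0.2, 0.1]
gripper_width: 87.0
finger_force: 0.0
```

```bash
python3 go.py 575.5 -218.0 12 98.7
```

```text
t 5.85 pos [ 579.3 -216.8   54.1] yaw 98.39 tilt 0.14 w 87.0 F [ 0.7 -0.2  0.1] ff 0.0
roll total -0.0054; shift cm in current tool: [-0.05 -0.4   4.21] after roll: [-0.06 -0.4   4.21] j [ 0.58  0.6  -0.39  1.8   0.31  0.8   0.18]
```

servo_tool(claw=[8.7, 8.7, 8.7, 8.7, 8.7, 8.7], translation=[[-0.1, -0.3, 1], [0, 0, 1.5], [0, 0, 1.2], [0, 0, 0.5], [0, 0, 0], [0, 0, 0]], roll=[-0.005, 0, 0, 0, 0, 0])

```text
t: 6.35
eef_pos: [575.7, -217.6, 10.7]
tool_rot: [0.651, 0.759, 0.0, 0.0]
force: [-0.1, 0.1, 0.3]
gripper_width: 86.9
finger_force: 0.0
```

servo_tool(claw=[6, 5, 4.3, 3.8, 3.5, 3.2, 2.9, 2.6, 2.4, 2.2, 2.2, 2.2], translation=[[0, 0, 0], [0, 0, 0], [0, 0, 0], [0, 0, 0], [0, 0, 0], [0, 0, 0], [0, 0, 0], [0, 0, 0], [0, 0, 0], [0, 0, 0], [0, 0, 0], [0, 0, 0]], roll=[0, 0, 0, 0, 0, 0, 0, 0, 0, 0, 0, 0])

```text
t: 7.35
eef_pos: [575.2, -217.7, 10.5]
tool_rot: [0.651, 0.759, -0.0, -0.0]
force: [-0.0, -0.5, 0.5]
gripper_width: 29.9
finger_force: 30.0
```

servo_tool(claw=[2, 2, 2, 2, 2, 2, 2, 2, 2, 2, 2, 2], translation=[[0, 0, -0.5], [0, 0, -1], [0, 0, -1.5], [0, 0, -2], [0, 0, -2.5], [0, 0, -2.5], [0, 0, -2.5], [0, 0, -2.5], [0, 0, -2], [0, 0, -1], [0, 0, 0], [0, 0, 0]], roll=[0, 0, 0, 0, 0, 0, 0, 0, 0, 0, 0, 0])

```text
t: 8.35
eef_pos: [575.1, -217.6, 190.6]
tool_rot: [0.651, 0.759, -0.0, 0.0]
force: [-0.2, 0.7, -1.7]
gripper_width: 29.9
finger_force: 30.0
```

```bash
python3 go.py 575 286.4 210 82; python3 - <<'E'
from h import *
S=imaging.camera("scene");save(S,"a2.png",(130,110,380,270),3)
E
```

```text
t 8.35 pos [ 575.1 -217.6  190.6] yaw 98.71 tilt 0.02 w 29.9 F [-0.2  0.7 -1.7] ff 30.0
roll total 0.2916; shift cm in current tool: [49.82  7.62 -1.96] after roll: [49.91 -7.03 -1.94] j [ 0.63  0.44 -0.45  1.7   0.21  1.05  0.26]
```

View pics/a2.png

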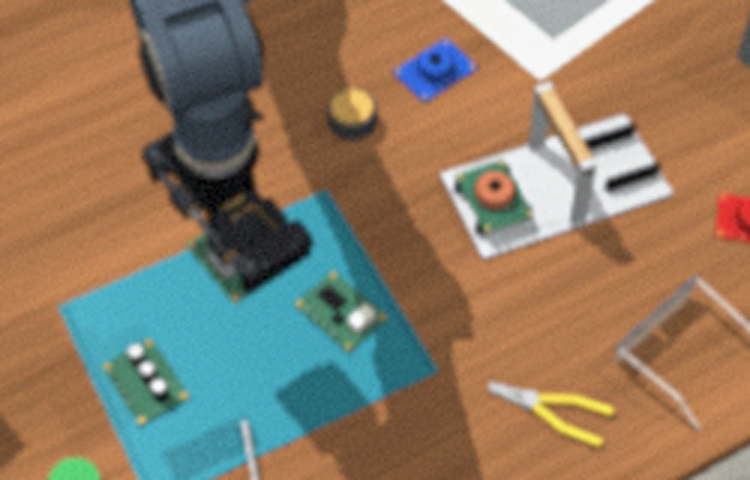

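The board is lifted off the mat level in the gripper, and its neighbours are untouched. Now I'll carry it to the bay.

servo_tool(claw=[2, 2, 2, 2, 2, 2, 2, 2, 2, 2, 2, 2], translation=[[1, 0.15, -1], [2, 0.3, -1], [2.8, 0.45, 0], [2.8, 0.45, 0], [2.8, 0.45, 0], [2.8, 0.45, 0], [2.8, 0.45, 0], [2.8, 0.45, 0], [2.8, 0.45, 0], [2.8, 0.45, 0], [2.8, 0.45, 0], [2.8, 0.45, 0]], roll=[0, 0, 0, 0, 0, 0, 0, 0, 0, 0, 0, 0])

```text
t: 9.4
eef_pos: [576.2, 98.4, 209.9]
tool_rot: [0.651, 0.759, -0.001, -0.001]
force: [1.0, 0.4, -0.9]
gripper_width: 29.9
finger_force: 30.0
```

servo_tool(claw=[2, 2, 2, 2, 2, 2, 2, 2, 2, 2, 2, 2], translation=[[2.8, 0.4, 0], [2.8, 0.4, 0], [2.8, 0.4, 0], [2.8, 0.4, 0], [2.8, 0.4, 0], [2.5, 0.4, 0], [1.5, 0.2, 0], [0.8, 0.1, 0], [0, 0, 0], [0, 0, 0], [0, 0, 0], [0, 0, 0]], roll=[0, 0, 0, 0, 0, 0, 0, 0.05, 0.08, 0.08, 0.08, 0])

```text
t: 10.4
eef_pos: [575.1, 285.9, 209.9]
tool_rot: [0.755, 0.656, -0.001, 0.0]
force: [0.2, 0.6, -2.0]
gripper_width: 30.0
finger_force: 30.0
```

```bash
python3 go.py 575 286.4 60 82
```

```text
t 10.40 pos [575.1 285.9 209.9] yaw 82.01 tilt 0.10 w 30.0 F [ 0.2  0.6 -2. ] ff 30.0
roll total 0.0003; shift cm in current tool: [ 0.07  0.   14.99] after roll: [ 5.000e-02 -1.000e-02  1.499e+01] j [-0.17  0.48 -0.51  1.61  0.25  1.12 -0.88]
```

servo_tool(claw=[2, 2, 2, 2, 2, 2, 2, 2, 2, 2], translation=[[0, 0, 1], [0, 0, 2], [0, 0, 2.5], [0, 0, 2.5], [0, 0, 2.5], [0, 0, 2], [0, 0, 1.5], [0, 0, 0.8], [0, 0, 0], [0, 0, 0]], roll=[0, 0, 0, 0, 0, 0, 0, 0, 0, 0])

```text
t: 11.23
eef_pos: [575.5, 286.2, 62.3]
tool_rot: [0.754, 0.657, -0.0, -0.0]
force: [0.5, 0.4, -1.1]
gripper_width: 29.4
finger_force: 30.0
```

```bash
python3 go.py 575 286.4 33.5 82; python3 - <<'E'
from fit import *
out=[]
p=np.array([563.2,202.2]);th=np.radians(172.);z0=float(env.read_state()["eef_pos"][2])-7.5
X=lambda P,p,th:np.c_[np.array(P,float)[:,:2]@np.array([[np.cos(th),np.sin(th)],[-np.sin(th),np.cos(th)]])+p,np.array(P,float)[:,2]]
rect=lambda cx,cy,a,b,z:[(cx-a,cy-b,z),(cx+a,cy-b,z),(cx+a,cy+b,z),(cx-a,cy+b,z)]
for n,b in(("top",(100,150,200,250)),("scene",(285,110,385,210))):
    c=imaging.camera(n)
    I=cv2.resize(c["pixels"][b[1]:b[3],b[0]:b[2],::-1],(400,400),interpolation=2)
    for Q in(rect(0,0,65,125,6),rect(0,-85,45,32,z0+3)):
        cv2.polylines(I,[np.round((proj(c,X(Q,p,th))-b[:2]+.5)*4-.5).astype(int)],True,(0,0,255),1)
    out.append(I)
cv2.imwrite("pics/a3.png",np.hstack(out))
E
```

```text
t 11.23 pos [575.5 286.2  62.3] yaw 82.13 tilt 0.03 w 29.4 F [ 0.5  0.4 -1.1] ff 30.0
roll total 0.0023; shift cm in current tool: [ 0.01 -0.05  2.88] after roll: [ 0.01 -0.05  2.88] j [-0.21  0.63 -0.46  1.73  0.35  0.86 -0.95]
```

View pics/a3.png

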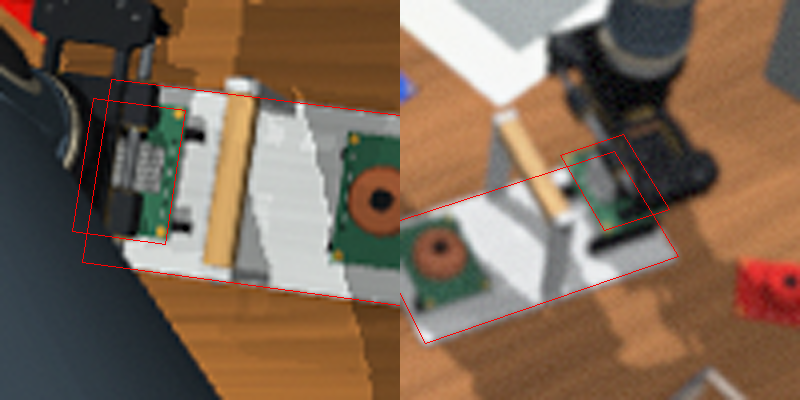

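The held board matches the predicted outline over the bay in both views. I'll lower it gently.

servo_tool(claw=[2, 2, 2, 2, 2, 2, 2], translation=[[0, 0, 0.7], [0, 0, 0.8], [0, 0, 0.6], [0, 0, 0.3], [0, 0, 0.2], [0, 0, 0], [0, 0, 0]], roll=[0, 0, 0, 0, 0, 0, 0])

```text
t: 11.92
eef_pos: [575.6, 286.3, 36.5]
tool_rot: [0.754, 0.657, 0.0, 0.0]
force: [-0.4, 0.5, -1.0]
gripper_width: 30.1
finger_force: 30.0
```

servo_tool(claw=[2, 2, 2], translation=[[0, 0, 0.1], [0, 0, 0.1], [0, 0, 0]], roll=[0, 0, 0])

```text
t: 12.17
eef_pos: [575.6, 286.2, 34.6]
tool_rot: [0.754, 0.657, 0.0, 0.0]
force: [-0.5, -0.4, -1.3]
gripper_width: 29.6
finger_force: 30.0
```

servo_tool(claw=[2, 2, 2], translation=[[0, 0, 0.05], [0, 0, 0.05], [0, 0, 0]], roll=[0, 0, 0])

```text
t: 12.42
eef_pos: [575.7, 286.2, 33.6]
tool_rot: [0.754, 0.657, 0.0, 0.0]
force: [-0.4, -1.5, -0.7]
gripper_width: 29.7
finger_force: 30.0
```

servo_tool(claw=[2, 2, 2], translation=[[0, 0, 0.05], [0, 0, 0], [0, 0, 0]], roll=[0, 0, 0])

```text
t: 12.67
eef_pos: [575.7, 286.2, 33.5]
tool_rot: [0.754, 0.657, 0.0, 0.0]
force: [-0.7, -0.1, 3.3]
gripper_width: 29.7
finger_force: 30.0
```

Contact shows at the expected height of 33.5 mm. I'll release and rise.

servo_tool(claw=[3.1, 3.3, 3.6, 4, 4.5, 5, 5.5, 6, 6, 6, 6, 6], translation=[[0, 0, 0], [0, 0, 0], [0, 0, 0], [0, 0, 0], [0, 0, 0], [0, 0, 0], [0, 0, 0], [0, 0, 0], [0, 0, 0], [0, 0, -0.5], [0, 0, -1], [0, 0, -1.5]], roll=[0, 0, 0, 0, 0, 0, 0, 0, 0, 0, 0, 0])

```text
t: 13.67
eef_pos: [574.9, 285.8, 62.9]
tool_rot: [0.754, 0.657, -0.001, -0.0]
force: [-0.3, -0.5, 0.5]
gripper_width: 59.3
finger_force: 0.0
```

servo_tool(claw=[6, 6, 6, 6, 6, 6, 6, 6, 6, 6, 6, 6], translation=[[0, 0, -2], [0, 0, -2.5], [0, 0, -2.5], [0, 0, -2.5], [0, 0, -2.5], [0, 0, -2.5], [-1, 0, -2.5], [-2.5, 0, -1], [-3, 0, 0], [-3, 0, 0], [-3, 0, 0], [-3, 0, 0]], roll=[0, 0, 0, 0, 0, 0, 0, 0, 0, 0, 0, 0])

```text
t: 14.67
eef_pos: [553.9, 131.6, 244.3]
tool_rot: [0.754, 0.657, 0.001, 0.001]
force: [-0.5, -0.0, 1.3]
gripper_width: 60.3
finger_force: 0.0
```

servo_tool(claw=[6, 6, 6, 6, 6, 6, 6, 6, 6, 6, 6, 6], translation=[[-3, 0, 0], [-3, 0, 0], [-2, 0, 0], [-1, 0, 0], [0, 0, 0], [0, 0, 0], [0, 0, 0], [0, 0, 0], [0, 0, 0], [0, 0, 0], [0, 0, 0], [0, 0, 0]], roll=[0, 0, -0.1, -0.1, -0.1, -0.1, -0.1, -0.1, -0.1, -0.1, -0.1, -0.1])

```text
t: 15.67
eef_pos: [542.9, 43.7, 244.1]
tool_rot: [0.345, 0.939, 0.0, 0.001]
force: [-0.1, -0.4, -0.3]
gripper_width: 60.1
finger_force: 0.0
```

```bash
cat > look.py <<'E'
import sys; from fit import *
name=sys.argv[1]; zc=float(sys.argv[2]); p=np.array([float(sys.argv[3]),float(sys.argv[4])]); th=np.radians(float(sys.argv[5]))
X=lambda P,p,th:np.c_[np.array(P,float)[:,:2]@np.array([[np.cos(th),np.sin(th)],[-np.sin(th),np.cos(th)]])+p,np.array(P,float)[:,2]+zc]
rect=lambda cx,cy,a,b,z:[(cx-a,cy-b,z),(cx+a,cy-b,z),(cx+a,cy+b,z),(cx-a,cy+b,z)]
out=[]
for n in("top","scene"):
    c=imaging.camera(n)
    u0=np.clip(proj(c,[(p[0],p[1],zc+30)])[0].astype(int)-50,0,[412,284]); b=u0
    I=cv2.resize(c["pixels"][b[1]:b[1]+100,b[0]:b[0]+100,::-1],(400,400),interpolation=2)
    for Q in(rect(0,0,65,125,6),rect(0,-85,45,32,29),rect(0,0,55,9,123)):
        cv2.polylines(I,[np.round((proj(c,X(Q,p,th))-b+.5)*4-.5).astype(int)],True,(0,0,255),1)
    out.append(I)
    for th_,z in(("handle",112),("board_center",46),("bay",26),("coil_center",46)):
        print(n,th_,[(at_z(c,x["uv"],z+zc)[:2].round(1).tolist(),round(x["conf"],2)) for x in nets.tip_of(n,th_)[:3]])
cv2.imwrite("pics/"+name,np.hstack(out))
E
python3 go.py 563.2 202.2 93 172; python3 look.py a4.png 0 563.2 202.2 172
```

```text
t 15.67 pos [542.9  43.7 244.1] yaw 139.69 tilt 0.08 w 60.1 F [-0.1 -0.4 -0.3] ff 0.0
roll total -0.5639; shift cm in current tool: [ 8.72 13.4  15.11] after roll: [ 0.19 15.98 15.11] j [ 0.37  0.3  -0.65  1.79  0.2   1.12  0.52]
top handle [([566.8, 211.6], 0.9)]
top board_center [([579.5, 281.9], 0.74)]
top bay [([568.7, 280.3], 0.56)]
top coil_center [([326.4, 159.9], 0.72)]
scene handle [([559.5, 201.4], 0.9)]
scene board_center [([576.3, 289.1], 0.57), ([600.5, -341.1], 0.31)]
scene bay [([572.8, 292.8], 0.68)]
scene coil_center [([558.1, 121.1], 0.92), ([742.0, 370.3], 0.82), ([360.9, 152.5], 0.47)]
```

View pics/a4.png

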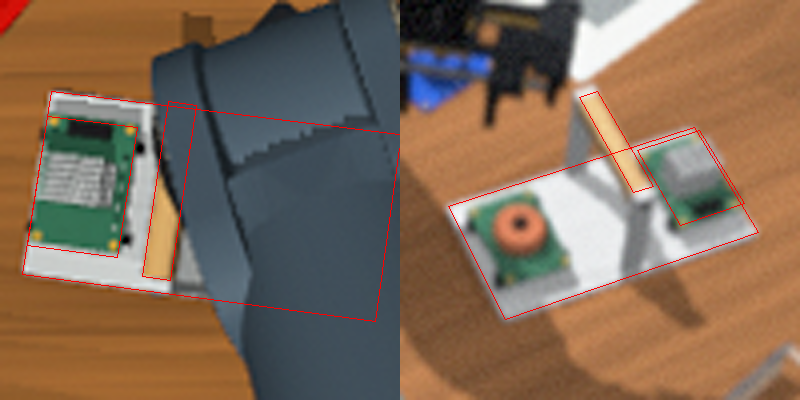

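The board lies square on both rails, with its edges matching the predicted outline in both views. The carrier hasn't moved. Next is the handle.

servo_tool(claw=[6, 6, 6, 6, 6, 6, 6, 6, 6, 6, 6, 6], translation=[[0, 0, 0], [0, 0, 0], [0, 0, 0], [0, 0, 0], [0, 0, 0], [0, 0, 0], [0, 2.5, 0], [0, 3, 0], [0, 3, 0], [0, 3, 0], [0, 2.5, 0], [0.2, 1.8, 0]], roll=[-0.1, -0.1, -0.1, -0.1, -0.1, -0.064, 0, 0, 0, 0, 0, 0])

```text
t: 17.17
eef_pos: [563.7, 203.0, 243.1]
tool_rot: [0.071, 0.997, 0.001, 0.0]
force: [-0.1, 0.1, 0.5]
gripper_width: 60.2
finger_force: 0.0
```

servo_tool(claw=[6, 6, 6, 6, 6, 6], translation=[[0, 0, 1.5], [0, 0, 2], [0, 0, 2], [0, 0, 1], [0, 0, 0], [0, 0, 0]], roll=[0, 0, 0, 0, 0, 0])

```text
t: 17.67
eef_pos: [563.8, 200.1, 178.1]
tool_rot: [0.072, 0.997, 0.0, -0.0]
force: [-0.1, 0.3, 0.2]
gripper_width: 60.0
finger_force: 0.0
```

```bash
python3 go.py 563.2 202.2 93 172;python3 look.py a5.png 0 563.2 202.2 172
```

```text
t 17.67 pos [563.8 200.1 178.1] yaw 171.69 tilt 0.02 w 60.0 F [-0.1  0.3  0.2] ff 0.0
roll total -0.0054; shift cm in current tool: [0.09 0.2  8.51] after roll: [0.09 0.2  8.51] j [ 0.13  0.49 -0.74  1.74  0.37  1.06  0.69]
top handle []
top board_center [([585.5, -105.1], 0.54)]
top bay []
top coil_center [([719.5, 368.3], 0.75), ([561.3, 116.2], 0.65)]
scene handle [([564.7, 198.3], 0.69)]
scene board_center [([569.8, 293.1], 0.77)]
scene bay [([571.7, 288.2], 0.72)]
scene coil_center [([569.0, 124.7], 0.9), ([359.9, 156.6], 0.84), ([729.0, 374.0], 0.71)]
```

View pics/a5.png

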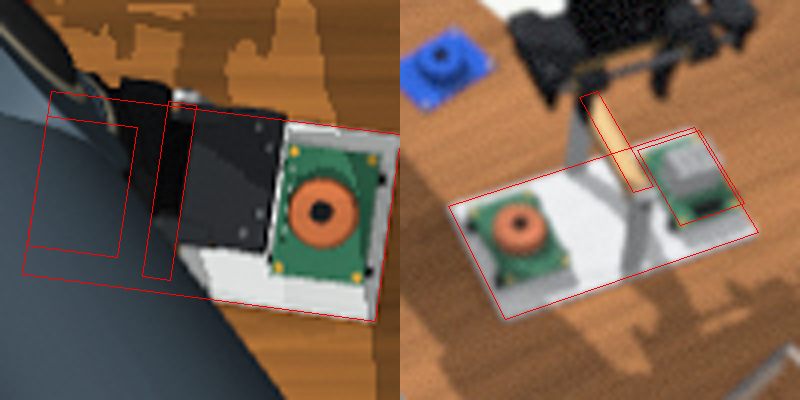

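The scene view shows the fingers straddling the bar, with both boards in place. I'll descend and grip slowly.

servo_tool(claw=[6, 6, 6, 6, 6, 6, 6, 6], translation=[[0.1, 0.2, 1], [0, 0, 2], [0, 0, 2], [0, 0, 1.5], [0, 0, 1.2], [0, 0, 0.8], [0, 0, 0], [0, 0, 0]], roll=[-0.005, 0, 0, 0, 0, 0, 0, 0])

```text
t: 18.83
eef_pos: [563.0, 202.4, 92.9]
tool_rot: [0.07, 0.998, 0.0, -0.0]
force: [0.3, 0.1, -0.8]
gripper_width: 60.0
finger_force: 0.0
```

```bash
python3 go.py 563.2 202.2 93 172
```

```text
t 18.83 pos [563.  202.4  92.9] yaw 172.00 tilt 0.02 w 60.0 F [ 0.3  0.1 -0.8] ff 0.0
roll total 0.0001; shift cm in current tool: [-0.02 -0.02 -0.01] after roll: [-0.02 -0.02 -0.01] j [ 0.09  0.58 -0.69  1.81  0.46  0.91  0.62]
```

servo_tool(claw=[5, 4, 3.3, 2.8, 2.5, 2.3, 2.1, 2, 1.9, 1.8, 1.7, 1.6], translation=[[0, 0, 0], [0, 0, 0], [0, 0, 0], [0, 0, 0], [0, 0, 0], [0, 0, 0], [0, 0, 0], [0, 0, 0], [0, 0, 0], [0, 0, 0], [0, 0, 0], [0, 0, 0]], roll=[0, 0, 0, 0, 0, 0, 0, 0, 0, 0, 0, 0])

```text
t: 19.83
eef_pos: [563.1, 202.7, 93.1]
tool_rot: [0.07, 0.998, 0.0, 0.0]
force: [1.0, 1.4, -1.5]
gripper_width: 17.7
finger_force: 30.0
```

servo_tool(claw=[1.2, 1, 1, 1], translation=[[0, 0, 0], [0, 0, 0], [0, 0, 0], [0, 0, 0]], roll=[0, 0, 0, 0])

```text
t: 20.17
eef_pos: [563.1, 202.7, 93.1]
tool_rot: [0.07, 0.998, 0.0, 0.0]
force: [0.7, 2.3, -2.4]
gripper_width: 17.8
finger_force: 30.0
```

servo_tool(claw=[1, 1, 1, 1, 1, 1, 1, 1, 1, 1, 1, 1], translation=[[0, 0, -0.1], [0, 0, -0.2], [0, 0, -0.3], [0, 0, -0.4], [0, 0, -0.5], [0, 0, -0.5], [0, 0, -0.4], [0, 0, -0.3], [0, 0, -0.2], [0, 0, -0.1], [0, 0, 0], [0, 0, 0]], roll=[0, 0, 0, 0, 0, 0, 0, 0, 0, 0, 0, 0])

```text
t: 21.17
eef_pos: [562.9, 202.1, 122.9]
tool_rot: [0.07, 0.998, -0.0, -0.0]
force: [0.1, -0.5, -8.0]
gripper_width: 17.7
finger_force: 30.0
```

```bash
python3 go.py 563 202.4 223 172;python3 look.py a6.png 30 563.2 202.2 172; python3 -c "
from h import *;print(np.round(env.read_state()['torque'],2))"
```

```text
t 21.17 pos [562.9 202.1 122.9] yaw 171.99 tilt 0.02 w 17.7 F [ 0.1 -0.5 -8. ] ff 30.0
roll total -0.0002; shift cm in current tool: [ -0.     0.03 -10.01] after roll: [ -0.     0.03 -10.01] j [ 0.1   0.55 -0.71  1.79  0.43  0.96  0.64]
top handle []
top board_center [([554.6, 122.4], 0.3)]
top bay []
top coil_center [([715.3, 358.9], 0.71), ([555.4, 123.1], 0.57), ([588.6, -104.6], 0.31)]
scene handle [([562.0, 203.7], 0.84)]
scene board_center [([570.8, 277.9], 0.9)]
scene bay [([378.5, 18.6], 0.67), ([581.0, 290.4], 0.59)]
scene coil_center [([554.5, 120.2], 0.76), ([382.7, 134.6], 0.76), ([751.0, 350.3], 0.55)]
[ 0.08 -0.12 -0.01]
```

View pics/a6.png

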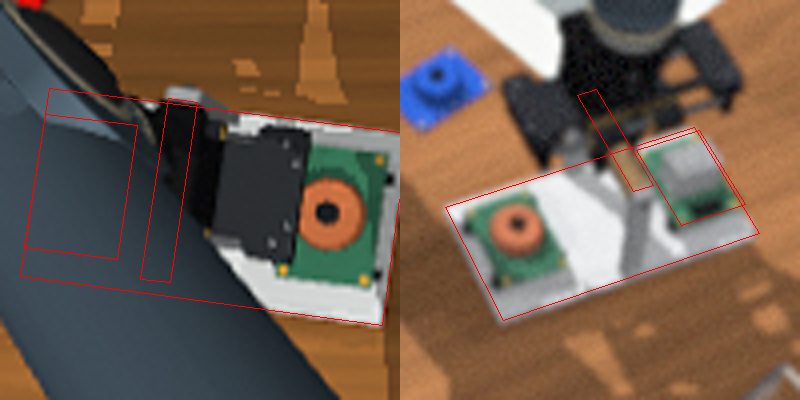

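The carrier is 30 mm up and level, and it matches the raised model in both views. The 8 N load is the full weight. I'll continue to about 135 mm.

servo_tool(claw=[1, 1, 1, 1, 1, 1, 1, 1, 1, 1, 1, 1], translation=[[0, 0, -0.2], [0, 0, -0.4], [0, 0, -0.6], [0, 0, -0.6], [0, 0, -0.6], [0, 0, -0.6], [0, 0, -0.6], [0, 0, -0.6], [0, 0, -0.6], [0, 0, -0.6], [0, 0, -0.6], [0, 0, -0.6]], roll=[0, 0, 0, 0, 0, 0, 0, 0, 0, 0, 0, 0])

```text
t: 22.67
eef_pos: [563.0, 202.2, 189.6]
tool_rot: [0.07, 0.998, -0.0, 0.0]
force: [0.1, -0.2, -8.1]
gripper_width: 17.5
finger_force: 30.0
```

servo_tool(claw=[1, 1, 1, 1, 1, 1, 1, 1, 1, 1, 1, 1], translation=[[0, 0, -0.6], [0, 0, -0.6], [0, 0, -0.6], [0, 0, -0.6], [0, 0, -0.5], [0, 0, -0.5], [0, 0, -0.3], [0, 0, -0.2], [0, 0, -0.1], [0, 0, 0], [0, 0, 0], [0, 0, 0]], roll=[0, 0, 0, 0, 0, 0, 0, 0, 0, 0, 0, 0])

```text
t: 23.67
eef_pos: [562.8, 202.1, 228.7]
tool_rot: [0.07, 0.998, -0.0, -0.0]
force: [0.1, -0.4, -7.9]
gripper_width: 17.7
finger_force: 30.0
```

servo_tool(claw=[1, 1, 1, 1, 1, 1], translation=[[0, 0, 0], [0, 0, 0], [0, 0, 0], [0, 0, 0], [0, 0, 0], [0, 0, 0]], roll=[0, 0, 0, 0, 0, 0])

```text
t: 24.17
eef_pos: [563.0, 202.2, 229.0]
tool_rot: [0.07, 0.998, -0.0, 0.0]
force: [0.6, 0.3, -8.0]
gripper_width: 17.2
finger_force: 30.0
```

```bash
python3 go.py 563 202.4 223 172;python3 look.py a7.png 136 563.2 202.2 172
```

```text
t 24.17 pos [563.  202.2 229. ] yaw 171.99 tilt 0.00 w 17.2 F [ 0.6  0.3 -8. ] ff 30.0
roll total -0.0002; shift cm in current tool: [0.   0.02 0.6 ] after roll: [0.   0.02 0.6 ] j [ 0.15  0.44 -0.77  1.68  0.33  1.15  0.73]
top handle [([388.1, 25.5], 0.54)]
top board_center []
top bay []
top coil_center [([558.8, 124.4], 0.81), ([686.8, 312.1], 0.72), ([355.7, 137.8], 0.4)]
scene handle [([561.1, 190.9], 0.75)]
scene board_center [([572.6, 275.2], 0.72)]
scene bay [([588.6, 279.2], 0.8)]
scene coil_center [([561.5, 117.7], 0.98), ([795.9, 295.3], 0.66), ([458.6, 99.8], 0.52)]
```

View pics/a7.png

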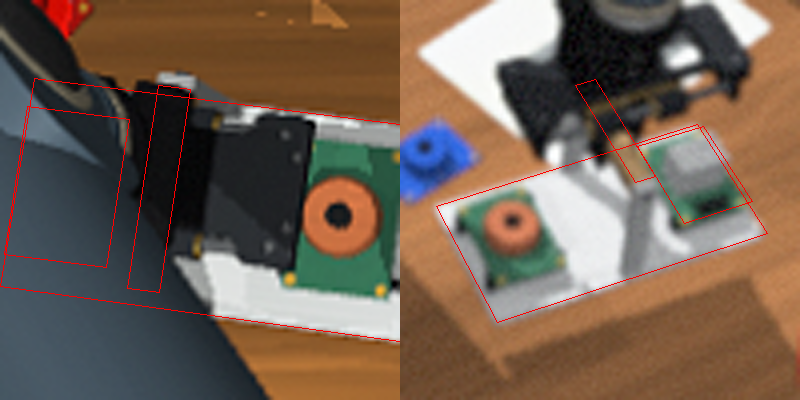

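The carrier is held level, with its base about 136 mm up. It matches the raised model in both views, and both boards lie on their rails. Handing in.

```bash
python3 -c "
from bench import order;print(order.sign_off())"
```

```text
the job is handed in; nothing more can be done
None
```

I laid the heat-sink board squarely across the rails of the empty bay and released it, then lifted the carrier by its handle; it is held level about 136 mm above the bench with both boards on their rails, and I handed the job in at about 24 s (no verdict was returned).

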